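# Set and lock the fence of a slicing guide

## Robot

A 6-joint arm with a two-finger parallel gripper is mounted at the origin on a cart in front of the work surface, level with it; the furniture and walls round the work are solid. World frame = base frame: x ahead of the robot, y to its left, z up, the work surface at z = 0. Lengths are in mm, angles in rad, forces in N, time in s.
With the tool pointing down it reaches from about 400 to 925 mm from the base axis. Payload 12.5 kg.
Tool frame: the origin (TCP) lies at the very end of the fingers, on their centre line; the grasp point (between the pads) lies 19 mm behind it; z points along the fingers, y is the line along which they close (so a half turn about z gives the same grasp; the last joint's range is limited). The gripper opens to 95 mm and grips with 3 to 60 N. Pads are 20 mm wide; open, the fingers measure 119 mm over their backs; the gripper's body (75 mm by 180 mm) begins 59 mm behind the grasp point.
Start: joints at [-1.38, 0.491, 1.559, -0, 1.092, -0.106], TCP at [182.811, -597.685, 214.661] pointing down, gripper open.
Joint ranges: [-3.1, 3.1], [-0.84, 2.19], [0.05, 2.79], [-1.13, 4.28], [0.06, 2.93], [-2.69, 2.69]. Speed limits (rad/s): [2.22, 2.22, 2.79, 3.14, 3.14, 3.14].

## Interface

Orientations are given as a 3x3 rotation matrix whose columns are the frame's x, y, z axes.
In Python, from bench import manip gives the robot as it stands.
- The arm moves only by the tool move_arm, never from a script. Its argument "steps" is a list of rows, each an object with "dp": the shift along the tool's x, y, z in mm, a list of three; "spin": the turn about the tool's z in degrees; "jaw": the opening, from 0 (shut) to 1 (fully open). In form: [{"dp": [dx, dy, dz], "spin": spin, "jaw": jaw}, ...]. A call has exactly 10 rows; each row shifts and turns the commanded pose from where the row before left it, along the tool's axes as they then stand; what a row does not reach is not made up. A row lasts 1/10 s, in which the tool goes at most 50 mm and 8.59 degrees, less where a joint would pass 70% of its speed; a pose out of reach is approached as far as the arm can. A call with a gripper value outside its range is refused whole. The fingers move at their own pace and stop on an object; "grip_force" is the grip in N (left out, the last holds). Time passes only in rows, so rows that do not move let the fingers close, or fill a call up. It gives the time, the measured TCP pose, the force, the opening and the grip force at its end, in the units of the state.
- manip.observe(): the state, without advancing time (a new reading comes with each control period).
- manip.capture(name): name is "scene" or "top" or "wrist"; returns a dict with "image" (420x560x3 uint8, blue, green, red), "range_z" (420x560 float32, mm along the optical axis (not along the pixel's ray), 0 where there is no reading), "fovy" (degrees; the focal length in pixels is half the picture's height over the tangent of half this angle, whatever the lens; pixels are square), "cx", "cy" (the principal point, pixels), "k1" (the pictures are not rectified: a ray, as slopes to the right and down, at radius r is drawn at 1 + k1 r^2 times it, then the intrinsics apply), "R" (3x3) and "t" (3): a world point X has camera coordinates R X + t. Camera axes: x right, y down, z forward; pixel columns grow to the right and rows downward; lengths in mm; the calibration is good to about 2 mm. A picture is of the moment at which its call begins.
- manip.sign_off(): hands the job in; it is judged then, once.
The state is a dict: "t": time; "joints": joint angles; "dq": joint speeds; "joint_torque": joint torques, N m; "position": TCP position; "tool_rot": TCP orientation; "contact_force": force on the tool from outside, world axes, zero at the start; "wrist_torque": the same for the moment, N m; "opening": opening from 0.0 (shut) to 1.0 (fully open); "gripper_force": force on a finger pad.
Only numpy, scipy, OpenCV 4.12 (cv2) and the standard library are available. Lean on these libraries where they do the work, as an engineer would, in place of code of your own. Each camera call takes 0.05 s, during which the arm holds its last target. There are 200 camera calls.

## Task

Push the loose aluminium fence of the slicing guide along its slot until it rests against the two brass end stops, and then lock it there: wind its brass wing nut clockwise right down until it stops, with strokes of a fingertip against the sides of its wings. Only push: do not grip the wing nut or press down hard on it, and do not force it once it is tight. Finish with the fence still against the stops, and leave the other things on the worktop where they are.

Things in the scene. Friction and masses are not known exactly. Their poses are not given: they have to be found in the camera images.
- guide: Slicing guide that stays put: a slotted wooden board 300 (its x) x 131 (y) x 20 mm thick, origin at the centre of its underside. x runs along the slot from the near end to the knife gate: four wooden posts, 105 to 140 mm from the origin along x, 49 to 63 mm either side of the slot, tops 90 mm above the worktop.
- end_stop (a point): Point midway between the near faces of the two small brass end stops, 59 mm beyond the guide's origin along x, 30 mm above the worktop. The stops stand on the board 35 to 55 mm either side of the slot, tops 41 mm above the worktop.
- fence (a joint): Position of the aluminium fence along the slot (m), growing along the guide's +x; at 0.09 its upright plate meets the two end stops and can go no further. It starts 45 to 90 mm short of that. It only slides (cannot turn or come off) and resists with about 8 N of friction wherever it is.
- foot_edge (a point): Middle of the near edge of the fence's foot plate, 27 mm above the worktop; axes as the guide's. The foot plate lies on the board (20 to 34 mm above the worktop), 98 mm long along the slot, 84 mm wide. At its far end stands an upright plate 112 mm wide, 7 mm thick, top 80 mm above the worktop, its near face 47 mm beyond the nut's axis.
- tab_edge (a point): Middle of the near edge of a tab (22 mm wide, 4 mm thick, 78 mm above the worktop) bent from the top of the fence's upright plate. It reaches over the wings to 16 mm from the stud's axis on the far side, so a finger can stroke the wings on the near side and at the left and right but cannot pass round behind the stud.
- wing_nut (a joint): Turn of the brass wing nut (rad), growing as it is tightened, clockwise seen from above. Starts between 0.4 and 2.2; at 9.0 it is right down on the foot plate and stops hard. A turn lowers it 6 mm (it starts 6.5 to 8.2 mm up). It resists with about 0.025 N m and stays where it is left.
- nut_axis (a point): Point on the wing nut's vertical axis at the nut's underside (35 mm above the worktop when tight), 45 mm beyond foot_edge along the slot. The frame turns with the nut: its x points along wing A. Hub radius 10.5 mm, 16 mm tall, on a threaded stud that ends 80 mm above the worktop.
- wing_a_tip (a point): Middle of the end of wing A, 40 mm out from the axis and 15.5 mm above the nut's underside. The two opposite wings are alike, 6.6 mm thick, and reach to 40 mm from the axis; the outer part (22 to 40 mm out) is 5.5 to 25.5 mm above the nut's underside, the inner part 2.5 to 16.5 mm.
- wing_b_tip (a point): Middle of the end of wing B, opposite wing A, same height and size.
- push_faces: The halves of both wings that face anticlockwise (seen from above): the broad sides to push on to tighten. Origin as nut_axis.
- lead_faces: The halves of both wings that face clockwise (seen from above): the broad sides to push on to loosen. Origin as nut_axis.
- lemon: Bystander, not to be disturbed: yellow lemon, 78x55x56 mm; origin at the centre of its underside as it stands.
- apple: Bystander, not to be disturbed: green apple, 75x74x68 mm; origin at the centre of its underside as it stands.
- egg_cup_0: Bystander, not to be disturbed: egg in a wooden egg cup, 49x49x79 mm; origin at the centre of its underside as it stands.
- salt_shaker: Bystander, not to be disturbed: salt shaker with a grey domed cap, 44x44x90 mm; origin at the centre of its underside as it stands.
- garlic: Bystander, not to be disturbed: garlic bulb, 60x60x59 mm; origin at the centre of its underside as it stands.
- butter_block: Bystander, not to be disturbed: green and white butter packet, 73x102x37 mm; origin at the centre of its underside as it stands.

How it is judged:
By the outcome, as a careful person would: the job done as asked, in the order asked, and still so for the second after the job is handed in, with the robot touching nothing.
It also fails if it takes over 72 s, if anything falls off the work surface, if the arm or the gripper's body presses on something with over 40 N, if the wrist force passes 120 N, or if a joint passes its speed limit or range.

## Working session

There is one attempt and no reset: what is moved stays moved. The work goes in short steps, Python scripts to look and compute and a tool call to move; the robot and the scene stay as the last step left them, time stands still between calls to the robot, and variables do not carry over. Pictures are saved under pics/ and viewed, at most 10 in all, crops included, and the job is handed in when it is done.

Besides the shell and the picture viewer there is one more tool, called after "Request:" by a JSON object that holds its "method" and its "body". move_arm: Moves the arm, as the interface text tells. Its arguments: {"type":"object","properties":{"steps":{"type":"array"},"grip_force":{"type":"number"}},"required":["steps"]}

```bash
mkdir -p pics
cat > h.py <<'E'
import numpy as np, cv2
from bench import manip
def cap(n,save=None):
    c=manip.capture(n)
    if save: cv2.imwrite('pics/'+save+'.png',c['image'])
    return c
def cloud(c):
    h,w=c['range_z'].shape
    f=h/2/np.tan(np.radians(c['fovy'])/2)
    K=np.array([[f,0,c['cx']],[0,f,c['cy']],[0,0,1.]])
    u,v=np.meshgrid(np.arange(w),np.arange(h))
    p=cv2.undistortPoints(np.stack([u,v],-1).reshape(-1,1,2).astype(float),K,np.array([c['k1'],0,0,0,0.])).reshape(h,w,2)
    z=c['range_z'].astype(float)
    X=np.dstack([p[...,0]*z,p[...,1]*z,z])
    W=(X-np.array(c['t']))@np.array(c['R'])
    W[z==0]=np.nan
    return W
E
python3 - <<'E'
from h import *
for n in('top','scene'):
    c=cap(n,n+'0'); np.save(n+'0.npy',cloud(c)); print(n,c['fovy'],-np.array(c['R']).T@c['t'])
s=manip.observe(); print(s['t'],s['position'],s['tool_rot'],s['contact_force'])
E
```

```text
top 45.20889669288098 [ 421.08052664   38.7995802  1346.23014701]
scene 47.77887565799798 [-129.59461226  528.20688563  932.78673823]
0.1 [ 182.75131001 -597.45522346  214.11715284] [[ 9.56274168e-01  2.92471663e-01 -2.06977411e-04]
 [ 2.92471723e-01 -9.56273676e-01  9.73388242e-04]
 [ 8.67614274e-05 -9.91361071e-04 -9.99999505e-01]] [-0.15793094 -1.12966491  0.56299199]
```

View pics/top0.png

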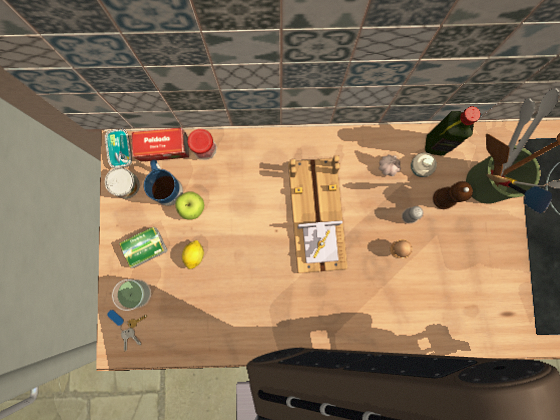

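View pics/scene0.png

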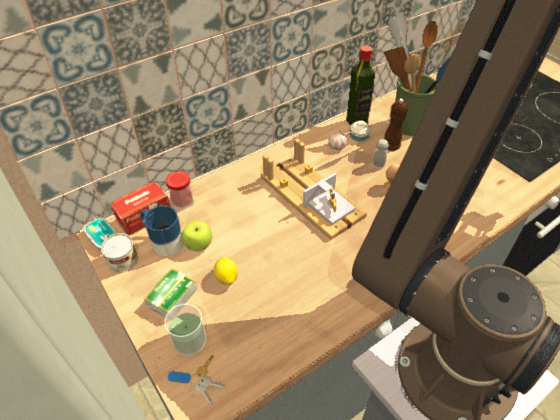

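The top view shows the guide at about px (318,215). The gate posts are at the top, the fence plate is near (320,225), and the foot and nut are below it near (321,241). Next I'll measure from the cloud.

Run:
```python
from h import *
W=np.load('top0.npy'); im=cv2.imread('pics/top0.png')
R=W[150:280,280:355].reshape(-1,3); R=R[~np.isnan(R[:,0])]
b=R[(R[:,2]>14)&(R[:,2]<100)]
r=cv2.minAreaRect(b[:,:2].astype(np.float32)); print('guide rect',r)
for lo,hi in((14,24),(30,38),(38,46),(46,70),(70,84),(84,95)):
    q=R[(R[:,2]>lo)&(R[:,2]<hi)]; print(lo,hi,len(q),q.mean(0),cv2.minAreaRect(q[:,:2].astype(np.float32)))
for n in [(225,320),(241,321),(258,321)]: print(n,W[n])
cv2.imwrite('pics/crop1.png',cv2.resize(im[150:280,275:365],None,fx=5,fy=5,interpolation=cv2.INTER_CUBIC)[:600])
```

```text
guide rect ((579.1094360351562, -61.741493225097656), (300.0487976074219, 131.3460693359375), 3.18837571144104)
14 24 3331 [590.50376998 -60.0306544   19.70924358] ((579.1094360351562, -61.741493225097656), (300.0487976074219, 131.3460693359375), 3.18837571144104)
30 38 832 [502.20937407 -65.34329862  34.14707789] ((580.8275756835938, -63.47984313964844), (257.74169921875, 121.84529876708984), 4.9670281410217285)
38 46 162 [568.55811293 -61.63682636  40.54765154] ((582.592529296875, -63.09907531738281), (257.697021484375, 118.23201751708984), 5.658921718597412)
46 70 164 [557.31649796 -66.67246408  59.04672577] ((590.1007080078125, -62.161895751953125), (250.3382110595703, 124.06734466552734), 4.225543975830078)
70 84 280 [555.59303466 -61.74230271  78.9358756 ] ((591.8997802734375, -55.89253616333008), (247.07655334472656, 124.03973388671875), 0.6880003809928894)
84 95 136 [684.69487607 -58.17677983  88.57377238] ((606.8104248046875, -60.46514129638672), (220.12660217285156, 125.45523834228516), 3.542048454284668)
(225, 320) [542.84903355 -64.38029145  79.72870596]
(241, 321) [503.92365594 -67.25927173  56.93009595]
(258, 321) [461.47971501 -67.71436735  31.17952117]
```

View pics/crop1.png

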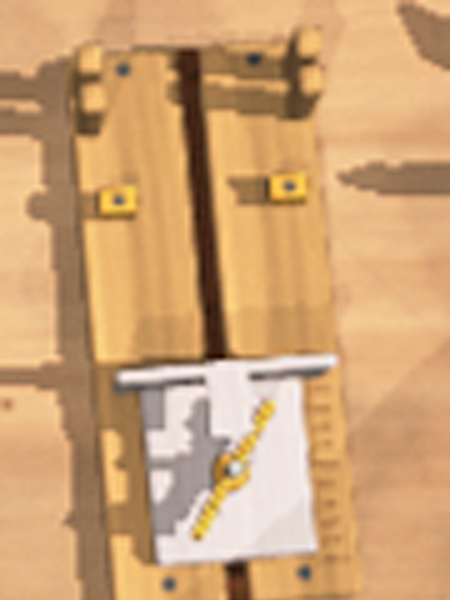

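The crop shows the nut at (232,470), with one wing tip at (270,405) and the other at (197,535). The guide is yawed +3.2° with its origin at about (579,-62), and the fence is about 88 mm short of the stops. I'll move to behind the foot edge with the jaws shut.

Request:
{"method": "move_arm", "body": {"steps": [{"dp": [27, -31, 0], "spin": 0, "jaw": 0}, {"dp": [27, -31, 0], "spin": 0, "jaw": 0}, {"dp": [27, -31, 0], "spin": 0, "jaw": 0}, {"dp": [27, -31, 0], "spin": 0, "jaw": 0}, {"dp": [27, -31, 0], "spin": 0, "jaw": 0}, {"dp": [27, -31, 0], "spin": 0, "jaw": 0}, {"dp": [27, -31, 0], "spin": 0, "jaw": 0}, {"dp": [27, -31, 0], "spin": 0, "jaw": 0}, {"dp": [27, -31, 0], "spin": 0, "jaw": 0}, {"dp": [27, -31, 0], "spin": 0, "jaw": 0}]}}

```text
t: 1.1
position: [350.6, -220.7, 214.6]
tool_rot: [[0.956, 0.292, -0.0], [0.292, -0.956, -0.0], [-0.0, 0.0, -1.0]]
contact_force: [-0.9, -0.2, 0.6]
opening: 0.216
gripper_force: 0.0
```

Request:
{"method": "move_arm", "body": {"steps": [{"dp": [27, -31, 0], "spin": 0, "jaw": 0}, {"dp": [27, -31, 0], "spin": 0, "jaw": 0}, {"dp": [27, -31, 0], "spin": 0, "jaw": 0}, {"dp": [27, -31, 0], "spin": 0, "jaw": 0}, {"dp": [0, 0, 0], "spin": 7, "jaw": 0}, {"dp": [0, 0, 0], "spin": 6.8, "jaw": 0}, {"dp": [0, 0, 20], "spin": 0, "jaw": 0}, {"dp": [0, 0, 20], "spin": 0, "jaw": 0}, {"dp": [0, 0, 0], "spin": 0, "jaw": 0}, {"dp": [0, 0, 0], "spin": 0, "jaw": 0}]}}

```text
t: 2.1
position: [417.4, -72.1, 174.8]
tool_rot: [[0.998, 0.056, -0.001], [0.056, -0.998, 0.0], [-0.001, -0.0, -1.0]]
contact_force: [-0.2, -0.4, -1.4]
opening: 0.004
gripper_force: 0.0
```

```bash
cat >> h.py <<'E'
G=np.array([579.1,-61.7]); A=np.radians(3.19); U=np.array([[np.cos(A),np.sin(A)],[-np.sin(A),np.cos(A)]])
def st():
    s=manip.observe(); p=np.array(s['position']); g=U@(p[:2]-G); r=np.array(s['tool_rot'])
    f=np.array(s['contact_force']); print('t %.2f'%s['t'],'guide xy',g.round(1),'z %.1f'%p[2],'yaw-guide %.2f'%(np.degrees(np.arctan2(r[1,0],r[0,0]))-3.19),'F guide',(U@f[:2]).round(1),f[2].round(1),'tq',np.round(s['wrist_torque'],2),'open',s['opening'])
    return s
E
python3 - <<'E'
from h import *
st()
c=cap('wrist','w1'); W=cloud(c); np.save('w1.npy',W)
E
```

```text
t 2.10 guide xy [-162.1   -1.4] z 174.8 yaw-guide 0.02 F guide [-0.3 -0.3] -1.4 tq [ 0.04  0.03 -0.02] open 0.003824221283533405
```

View pics/w1.png

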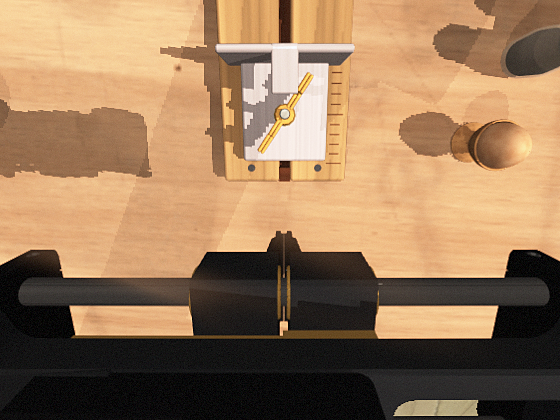

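The wrist view shows the foot's near edge at row 160, the board end at row 180, the stud at (285,114), and the wing tips at (308,76) and (262,150).

Run:
```python
from h import *
W=np.load('w1.npy')
g=lambda p:np.r_[U@(p[:2]-G),p[2]].round(1)
for n,(r,c) in dict(stud=(112,285),tipfar=(79,306),tipnear=(148,263),foot=(156,270),footL=(156,246),footR=(156,324),boardL=(176,228),boardR=(176,343),boardend=(178,270),plateL=(48,222),plateR=(48,350),tab=(88,285)).items(): print(n,g(W[r,c]))
P=W[40:185,215:357].reshape(-1,3); P=P[~np.isnan(P[:,0])]
P=np.c_[(P[:,:2]-G)@U.T,P[:,2]]
q=P[(P[:,2]>30)&(P[:,2]<37)]; print('foot xmin',np.percentile(q[:,0],[0.5,2]),'y',np.percentile(q[:,1],[1,99]))
q=P[(P[:,2]>16)&(P[:,2]<23)]; print('board xmin',q[:,0].min(),'y',q[:,1].min(),q[:,1].max())
q=P[(P[:,2]>62)&(P[:,2]<72)&(P[:,0]<-50)]; print('wing tops',len(q),np.median(q[:,2]));
s=q[q[:,1]<q[:,1].mean()]; l=q[q[:,1]>=q[:,1].mean()]; print(q.mean(0),s.mean(0),l.mean(0))
d=s.mean(0)-l.mean(0); print('angle',np.degrees(np.arctan2(d[1],d[0])))
```

```text
stud [-80.3  -3.3  80.1]
tipfar [-53.  -21.2  67.6]
tipnear [-110.9   16.4   68.5]
foot [-121.7   11.8   33.7]
footL [-121.6   36.2   34. ]
footR [-121.8  -43.4   33.2]
boardL [-144.5   58.    20.4]
boardR [-144.8  -66.6   18.9]
boardend [-146.8   12.6   20.1]
plateL [-31.6  46.8  80. ]
plateR [-31.8 -54.8  80.8]
tab [-61.4  -3.3  79.2]
foot xmin [-125.81431088 -124.68175679] y [-44.10728813  38.64299548]
board xmin -150.8533850203068 y -68.27971976045829 62.81247198562617
wing tops 297 68.22784493900897
[-81.62298102  -2.95748778  68.15904163] [-56.93155832 -19.78240076  68.1756696 ] [-107.16000039   14.44362086   68.14184422]
angle -34.270798790876384
```

Request:
{"method": "move_arm", "body": {"steps": [{"dp": [0, 0, 30], "spin": 0, "jaw": 0}, {"dp": [0, 0, 30], "spin": 0, "jaw": 0}, {"dp": [0, 0, 30], "spin": 0, "jaw": 0}, {"dp": [0, 0, 30], "spin": 0, "jaw": 0}, {"dp": [0, 0, 20], "spin": 0, "jaw": 0}, {"dp": [0, 0, 8], "spin": 0, "jaw": 0}, {"dp": [10, 0, 0], "spin": 0, "jaw": 0}, {"dp": [6, 0, 0], "spin": 0, "jaw": 0}, {"dp": [4, 0, 0], "spin": 0, "jaw": 0}, {"dp": [4, 0, 0], "spin": 0, "jaw": 0}]}}

```text
t: 3.15
position: [442.1, -70.8, 27.5]
tool_rot: [[0.998, 0.056, 0.001], [0.056, -0.998, -0.001], [0.001, 0.001, -1.0]]
contact_force: [-8.4, -2.4, 3.0]
opening: 0.007
gripper_force: 4.2
```

Request:
{"method": "move_arm", "body": {"steps": [{"dp": [5, 0, 0], "spin": 0, "jaw": 0}, {"dp": [6, 0, 0], "spin": 0, "jaw": 0}, {"dp": [8, 0, 0], "spin": 0, "jaw": 0}, {"dp": [8, 0, 0], "spin": 0, "jaw": 0}, {"dp": [8, 0, 0], "spin": 0, "jaw": 0}, {"dp": [8, 0, 0], "spin": 0, "jaw": 0}, {"dp": [8, 0, 0], "spin": 0, "jaw": 0}, {"dp": [8, 0, 0], "spin": 0, "jaw": 0}, {"dp": [5, 0, 0], "spin": 0, "jaw": 0}, {"dp": [3, 0, 0], "spin": 0, "jaw": 0}]}}

```text
t: 4.15
position: [506.9, -66.7, 27.0]
tool_rot: [[0.998, 0.056, -0.003], [0.056, -0.998, 0.001], [-0.003, -0.001, -1.0]]
contact_force: [-8.7, -0.9, 7.1]
opening: 0.004
gripper_force: 4.3
```

Run:
```python
from h import *
st()
```

```text
t 4.15 guide xy [-72.3  -1. ] z 27.0 yaw-guide 0.03 F guide [-8.7 -0.4] 7.1 tq [-0.28  1.51 -0.01] open 0.003597280794512151
```

Request:
{"method": "move_arm", "body": {"steps": [{"dp": [4, 0, 0], "spin": 0, "jaw": 0}, {"dp": [4, 0, 0], "spin": 0, "jaw": 0}, {"dp": [3, 0, 0], "spin": 0, "jaw": 0}, {"dp": [2, 0, 0], "spin": 0, "jaw": 0}, {"dp": [1, 0, 0], "spin": 0, "jaw": 0}, {"dp": [1, 0, 0], "spin": 0, "jaw": 0}, {"dp": [1, 0, 0], "spin": 0, "jaw": 0}, {"dp": [1, 0, 0], "spin": 0, "jaw": 0}, {"dp": [0.5, 0, 0], "spin": 0, "jaw": 0}, {"dp": [0.5, 0, 0], "spin": 0, "jaw": 0}]}}

```text
t: 5.15
position: [524.6, -65.7, 27.1]
tool_rot: [[0.998, 0.056, -0.003], [0.056, -0.998, 0.001], [-0.003, -0.001, -1.0]]
contact_force: [-8.8, -1.4, 5.6]
opening: 0.002
gripper_force: 4.1
```

Request:
{"method": "move_arm", "body": {"steps": [{"dp": [0.3, 0, 0], "spin": 0, "jaw": 0}, {"dp": [0.3, 0, 0], "spin": 0, "jaw": 0}, {"dp": [0.3, 0, 0], "spin": 0, "jaw": 0}, {"dp": [0.3, 0, 0], "spin": 0, "jaw": 0}, {"dp": [0.3, 0, 0], "spin": 0, "jaw": 0}, {"dp": [0.3, 0, 0], "spin": 0, "jaw": 0}, {"dp": [0.3, 0, 0], "spin": 0, "jaw": 0}, {"dp": [0.3, 0, 0], "spin": 0, "jaw": 0}, {"dp": [0.3, 0, 0], "spin": 0, "jaw": 0}, {"dp": [0.3, 0, 0], "spin": 0, "jaw": 0}]}}

```text
t: 6.15
position: [527.6, -65.5, 27.1]
tool_rot: [[0.998, 0.056, -0.003], [0.056, -0.998, 0.0], [-0.003, -0.001, -1.0]]
contact_force: [-7.9, 0.4, 6.9]
opening: 0.004
gripper_force: 4.0
```

Run:
```python
from h import *
st()
```

```text
t 6.15 guide xy [-51.6  -1. ] z 27.1 yaw-guide 0.03 F guide [-7.9  0.9] 6.9 tq [-0.07  1.48 -0.08] open 0.0035282379918513945
```

Request:
{"method": "move_arm", "body": {"steps": [{"dp": [0.4, 0, 0], "spin": 0, "jaw": 0}, {"dp": [0.4, 0, 0], "spin": 0, "jaw": 0}, {"dp": [0.3, 0, 0], "spin": 0, "jaw": 0}, {"dp": [0.3, 0, 0], "spin": 0, "jaw": 0}, {"dp": [0.3, 0, 0], "spin": 0, "jaw": 0}, {"dp": [0.3, 0, 0], "spin": 0, "jaw": 0}, {"dp": [0.3, 0, 0], "spin": 0, "jaw": 0}, {"dp": [0.3, 0, 0], "spin": 0, "jaw": 0}, {"dp": [0.3, 0, 0], "spin": 0, "jaw": 0}, {"dp": [0.3, 0, 0], "spin": 0, "jaw": 0}]}}

```text
t: 7.15
position: [528.1, -65.4, 26.9]
tool_rot: [[0.998, 0.056, -0.009], [0.056, -0.998, 0.001], [-0.009, -0.002, -1.0]]
contact_force: [-21.2, -5.5, 15.4]
opening: 0.003
gripper_force: 10.9
```

Run:
```python
from h import *
st()
c=cap('top','top2');W=cloud(c); 
P=W[150:280,280:355].reshape(-1,3); P=P[~np.isnan(P[:,0])]
P=np.c_[(P[:,:2]-G)@U.T,P[:,2]]
q=P[(P[:,2]>77)&(P[:,2]<82)&(abs(P[:,1])>20)&(abs(P[:,1])<54)&(P[:,0]<90)&(P[:,0]>40)]; print('plate top x',np.percentile(q[:,0],[1,50,99]))
q=P[(P[:,2]>38)&(P[:,2]<43)&(abs(P[:,1])>36)&(abs(P[:,1])<54)&(P[:,0]<90)&(P[:,0]>40)]; print('stops',np.percentile(q[:,0],[1,50,99]))
c=cap('wrist','w2')
```

```text
t 7.15 guide xy [-51.2  -0.8] z 26.9 yaw-guide 0.04 F guide [-21.4  -4.3] 15.4 tq [-1.11  3.82  0.01] open 0.00274613870394788
plate top x [51.01749724 54.73139638 58.38016683]
stops [42.12076761 69.20462359 72.46795823]
```

The fence stalled at 21 N, and the plate's far face is at about 58, so it is on the stops. I'll back off, rise to z≈44 and come in on the near side of wing B.

Request:
{"method": "move_arm", "body": {"steps": [{"dp": [-3, 0, 0], "spin": 0, "jaw": 0}, {"dp": [-4, 0, 0], "spin": 0, "jaw": 0}, {"dp": [0, 0, -8], "spin": 0, "jaw": 0}, {"dp": [0, 3, -9], "spin": 0, "jaw": 0}, {"dp": [0, 3, 0], "spin": 0, "jaw": 0}, {"dp": [7, 0, 0], "spin": 0, "jaw": 0}, {"dp": [7, 0, 0], "spin": 0, "jaw": 0}, {"dp": [7, 0, 0], "spin": 0, "jaw": 0}, {"dp": [6, 0, 0], "spin": 0, "jaw": 0}, {"dp": [0, 0, 0], "spin": 0, "jaw": 0}]}}

```text
t: 8.25
position: [553.5, -70.4, 43.4]
tool_rot: [[0.998, 0.056, 0.0], [0.056, -0.998, -0.0], [0.0, 0.0, -1.0]]
contact_force: [0.1, 0.2, -0.3]
opening: 0.001
gripper_force: 0.0
```

Run:
```python
from h import *
st()
c=cap('wrist','w3')
```

```text
t 8.25 guide xy [-26.   -7.3] z 43.4 yaw-guide 0.03 F guide [0.2 0.2] -0.3 tq [-0.04 -0.02  0.  ] open 0.0013653521932333846
```

View pics/w3.png

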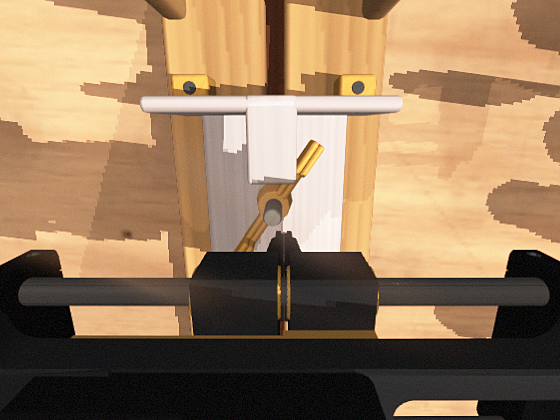

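The view shows the stud at (273,212), wing B at lower left (245,245) and the fingers just to its right, so stroke 1 can start: an arc of 34 mm radius from the near side round to the left.

Request:
{"method": "move_arm", "body": {"steps": [{"dp": [-3, -5.6, 0], "spin": 0, "jaw": 0}, {"dp": [0.5, -5.9, 0], "spin": 0, "jaw": 0}, {"dp": [1.5, -5.7, 0], "spin": 0, "jaw": 0}, {"dp": [2.6, -5.4, 0], "spin": 0, "jaw": 0}, {"dp": [3.4, -4.9, 0], "spin": 0, "jaw": 0}, {"dp": [4.1, -4.1, 0], "spin": 0, "jaw": 0}, {"dp": [4.9, -3.4, 0], "spin": 0, "jaw": 0}, {"dp": [5.4, -2.6, 0], "spin": 0, "jaw": 0}, {"dp": [5.7, -1.5, 0], "spin": 0, "jaw": 0}, {"dp": [5.9, -0.5, 0], "spin": 0, "jaw": 0}]}}

```text
t: 9.3
position: [581.8, -29.1, 43.6]
tool_rot: [[0.998, 0.056, -0.0], [0.056, -0.998, -0.0], [-0.0, 0.0, -1.0]]
contact_force: [-0.8, 0.3, 0.8]
opening: 0.006
gripper_force: 0.5
```

Run:
```python
from h import *
st()
c=cap('wrist','w4')
```

```text
t 9.30 guide xy [ 4.6 32.4] z 43.6 yaw-guide 0.02 F guide [-0.8  0.3] 0.8 tq [-0.06  0.23 -0.03] open 0.005942935362530955
```

View pics/w4.png

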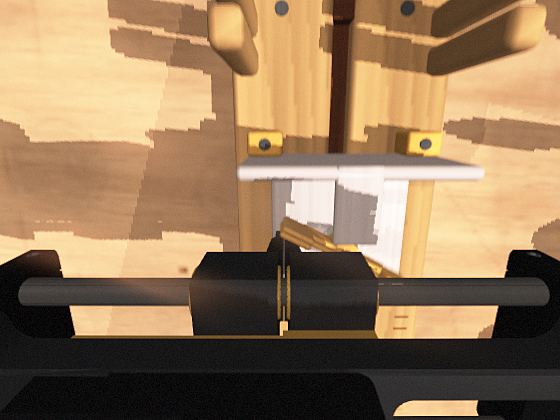

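Stroke 1 works: wing B, at (285,225), is swinging clockwise at under 1 N. I'll finish the stroke, lift over the stud and cross to the right side.

Request:
{"method": "move_arm", "body": {"steps": [{"dp": [6, 0.5, 0], "spin": 0, "jaw": 0}, {"dp": [6, 1, 0], "spin": 0, "jaw": 0}, {"dp": [5, 1, 0], "spin": 0, "jaw": 0}, {"dp": [-5, 0, 0], "spin": 0, "jaw": 0}, {"dp": [0, 0, -24], "spin": 0, "jaw": 0}, {"dp": [0, 0, -24], "spin": 0, "jaw": 0}, {"dp": [-3, 17, 0], "spin": 0, "jaw": 0}, {"dp": [-3, 17, 0], "spin": 0, "jaw": 0}, {"dp": [-3, 17, 0], "spin": 0, "jaw": 0}, {"dp": [-3, 17, 0], "spin": 0, "jaw": 0}]}}

```text
t: 10.35
position: [584.6, -101.5, 90.7]
tool_rot: [[0.998, 0.055, -0.001], [0.055, -0.998, 0.0], [-0.001, -0.0, -1.0]]
contact_force: [-0.5, 0.9, 0.2]
opening: 0.006
gripper_force: 0.0
```

```bash
cat >> h.py <<'E'
def nut(W,C=(5,-2)):
    P=W.reshape(-1,3); P=P[~np.isnan(P[:,0])]
    P=np.c_[(P[:,:2]-G)@U.T-np.array(C),P[:,2]]; r=np.hypot(P[:,0],P[:,1])
    q=P[(r>22)&(r<41)&(P[:,2]>54)&(P[:,2]<73)]
    a=np.degrees(np.arctan2(q[:,1],q[:,0])); h,e=np.histogram(a,36,(-180,180))
    print('n',len(q),[(int(e[i]),int(h[i]),round(float(np.median(q[(a>=e[i])&(a<e[i+1])][:,2])),1)) for i in range(36) if h[i]>8])
E
python3 - <<'E'
from h import *
st()
nut(cloud(cap('wrist'))); nut(cloud(cap('top')))
E
```

```text
t 10.35 guide xy [  3.3 -40. ] z 90.7 yaw-guide -0.03 F guide [-0.5  0.9] 0.2 tq [-0.    0.03 -0.04] open 0.005605857313553904
n 274 [(-140, 13, 56.9), (20, 77, 63.3), (30, 171, 66.3)]
n 0 []
```

Request:
{"method": "move_arm", "body": {"steps": [{"dp": [0, 0, 24], "spin": 0, "jaw": 0}, {"dp": [0, 0, 23], "spin": 0, "jaw": 0}, {"dp": [-4.2, -4.7, 0], "spin": 0, "jaw": 0}, {"dp": [-5.7, -1.5, 0], "spin": 0, "jaw": 0}, {"dp": [-5.4, -2.6, 0], "spin": 0, "jaw": 0}, {"dp": [-4.9, -3.4, 0], "spin": 0, "jaw": 0}, {"dp": [-4.1, -4.1, 0], "spin": 0, "jaw": 0}, {"dp": [-3.4, -4.9, 0], "spin": 0, "jaw": 0}, {"dp": [-2.6, -5.4, 0], "spin": 0, "jaw": 0}, {"dp": [-1.5, -5.7, 0], "spin": 0, "jaw": 0}]}}

```text
t: 11.45
position: [551.8, -68.8, 44.8]
tool_rot: [[0.998, 0.056, 0.001], [0.056, -0.998, -0.0], [0.0, 0.0, -1.0]]
contact_force: [1.2, -1.9, -0.5]
opening: 0.006
gripper_force: 0.8
```

Run:
```python
from h import *
st()
nut(cloud(cap('wrist')))
```

```text
t 11.45 guide xy [-27.7  -5.6] z 44.8 yaw-guide 0.02 F guide [ 1.1 -2. ] -0.5 tq [-0.23 -0.22 -0.06] open 0.005692091964272817
n 628 [(-180, 74, 64.2), (-170, 99, 64.2), (-160, 95, 65.6), (-30, 115, 65.5), (150, 81, 64.6), (160, 108, 64.7), (170, 50, 65.3)]
```

Request:
{"method": "move_arm", "body": {"steps": [{"dp": [-0.5, -4.5, 0.5], "spin": 0, "jaw": 0}, {"dp": [0.5, -5.9, 0.5], "spin": 0, "jaw": 0}, {"dp": [1.5, -5.7, 0], "spin": 0, "jaw": 0}, {"dp": [2.6, -5.4, 0], "spin": 0, "jaw": 0}, {"dp": [3.4, -4.9, 0], "spin": 0, "jaw": 0}, {"dp": [4.1, -4.1, 0], "spin": 0, "jaw": 0}, {"dp": [4.9, -3.4, 0], "spin": 0, "jaw": 0}, {"dp": [5.4, -2.6, 0], "spin": 0, "jaw": 0}, {"dp": [5.7, -1.5, 0], "spin": 0, "jaw": 0}, {"dp": [5.9, -0.5, 0], "spin": 0, "jaw": 0}]}}

```text
t: 12.5
position: [583.5, -28.7, 43.6]
tool_rot: [[0.998, 0.056, -0.0], [0.056, -0.998, -0.0], [-0.0, 0.0, -1.0]]
contact_force: [-2.0, 0.0, -0.4]
opening: 0.005
gripper_force: 0.5
```

Run:
```python
from h import *
st()
```

```text
t 12.50 guide xy [ 6.3 32.7] z 43.6 yaw-guide 0.02 F guide [-1.9  0.1] -0.4 tq [ 0.01  0.24 -0.05] open 0.004561236103528975
```

Request:
{"method": "move_arm", "body": {"steps": [{"dp": [6, 0.5, 0], "spin": 0, "jaw": 0}, {"dp": [5, 1, 0], "spin": 0, "jaw": 0}, {"dp": [4, 1, 0], "spin": 0, "jaw": 0}, {"dp": [-5, 0, 0], "spin": 0, "jaw": 0}, {"dp": [0, 0, -24], "spin": 0, "jaw": 0}, {"dp": [0, 0, -24], "spin": 0, "jaw": 0}, {"dp": [-3, 17, 0], "spin": 0, "jaw": 0}, {"dp": [-3, 17, 0], "spin": 0, "jaw": 0}, {"dp": [-3, 17, 0], "spin": 0, "jaw": 0}, {"dp": [-3, 17, 0], "spin": 0, "jaw": 0}]}}

```text
t: 13.5
position: [584.3, -101.2, 90.7]
tool_rot: [[0.998, 0.055, -0.001], [0.055, -0.998, 0.0], [-0.001, -0.0, -1.0]]
contact_force: [-0.2, -0.6, 0.4]
opening: -0.001
gripper_force: 0.0
```

Run:
```python
from h import *
st()
c=cap('wrist','w5');W=cloud(c);nut(W)
P=W.reshape(-1,3); P=P[~np.isnan(P[:,0])]; P=np.c_[(P[:,:2]-G)@U.T,P[:,2]]
q=P[(P[:,2]>77)&(P[:,2]<82)&(abs(P[:,1])>20)&(abs(P[:,1])<54)&(P[:,0]<90)&(P[:,0]>40)]; print('plate top x',np.percentile(q[:,0],[1,50,99]))
```

```text
t 13.50 guide xy [  3.  -39.7] z 90.7 yaw-guide -0.03 F guide [-0.2 -0.6] 0.4 tq [-0.01  0.02 -0.02] open -0.0009323864709238543
n 262 [(-150, 12, 55.7), (-140, 18, 55.8), (20, 22, 60.9), (30, 195, 63.3), (40, 13, 62.9)]
plate top x [51.25860311 55.09059814 58.05709009]
```

View pics/w5.png

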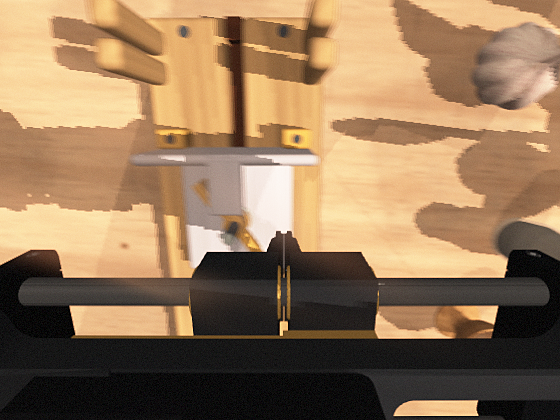

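The picture shows wing A at (203,190), about 35° from the slot, and the plate is still on the stops. The wing tops have dropped 3 mm over the last half turn, with about 2.8 mm left. Now stroke 3.

Request:
{"method": "move_arm", "body": {"steps": [{"dp": [0, 0, 24], "spin": 0, "jaw": 0}, {"dp": [0, 0, 23], "spin": 0, "jaw": 0}, {"dp": [-4.2, -4.7, 0], "spin": 0, "jaw": 0}, {"dp": [-5.7, -1.5, 0], "spin": 0, "jaw": 0}, {"dp": [-5.4, -2.6, 0], "spin": 0, "jaw": 0}, {"dp": [-4.9, -3.4, 0], "spin": 0, "jaw": 0}, {"dp": [-4.1, -4.1, 0], "spin": 0, "jaw": 0}, {"dp": [-3.4, -4.9, 0], "spin": 0, "jaw": 0}, {"dp": [-2.6, -5.4, 0], "spin": 0, "jaw": 0}, {"dp": [-1.5, -5.7, 0], "spin": 0, "jaw": 0}]}}

```text
t: 14.55
position: [551.4, -68.5, 44.8]
tool_rot: [[0.998, 0.056, 0.0], [0.056, -0.998, -0.0], [0.0, 0.0, -1.0]]
contact_force: [1.2, -1.8, 0.0]
opening: 0.002
gripper_force: 0.8
```

Request:
{"method": "move_arm", "body": {"steps": [{"dp": [-0.5, -4.5, 0.5], "spin": 0, "jaw": 0}, {"dp": [0.5, -5.9, 0.5], "spin": 0, "jaw": 0}, {"dp": [1.5, -5.7, 0], "spin": 0, "jaw": 0}, {"dp": [2.6, -5.4, 0], "spin": 0, "jaw": 0}, {"dp": [3.4, -4.9, 0], "spin": 0, "jaw": 0}, {"dp": [4.1, -4.1, 0], "spin": 0, "jaw": 0}, {"dp": [4.9, -3.4, 0], "spin": 0, "jaw": 0}, {"dp": [5.4, -2.6, 0], "spin": 0, "jaw": 0}, {"dp": [4, -1, 0], "spin": 0, "jaw": 0}, {"dp": [0, 0, 0], "spin": 0, "jaw": 0}]}}

```text
t: 15.55
position: [575.8, -29.9, 43.6]
tool_rot: [[0.998, 0.056, 0.0], [0.056, -0.998, -0.0], [0.0, 0.0, -1.0]]
contact_force: [0.2, -0.9, -0.2]
opening: 0.003
gripper_force: 0.0
```

Run:
```python
from h import *
st()
nut(cloud(cap('wrist')))
```

```text
t 15.55 guide xy [-1.5 31.9] z 43.6 yaw-guide 0.02 F guide [ 0.1 -0.9] -0.2 tq [ 0.02 -0.01  0.02] open 0.0025974043704912815
n 1331 [(-120, 168, 60.8), (-110, 313, 60.5), (60, 226, 60.0), (70, 252, 61.0), (80, 372, 65.0)]
```

Request:
{"method": "move_arm", "body": {"steps": [{"dp": [3, 0, 0], "spin": 0, "jaw": 0}, {"dp": [3, 0, 0], "spin": 0, "jaw": 0}, {"dp": [3, 0.5, 0], "spin": 0, "jaw": 0}, {"dp": [3, 0.5, 0], "spin": 0, "jaw": 0}, {"dp": [2, 0.5, 0], "spin": 0, "jaw": 0}, {"dp": [2, 0.5, 0], "spin": 0, "jaw": 0}, {"dp": [2, 0.5, 0], "spin": 0, "jaw": 0}, {"dp": [1.5, 0, 0], "spin": 0, "jaw": 0}, {"dp": [1, 0, 0], "spin": 0, "jaw": 0}, {"dp": [0, 0, 0], "spin": 0, "jaw": 0}]}}

```text
t: 16.6
position: [596.0, -31.3, 43.6]
tool_rot: [[0.998, 0.056, 0.0], [0.056, -0.998, -0.0], [0.0, 0.0, -1.0]]
contact_force: [0.1, 0.0, 0.3]
opening: 0.006
gripper_force: 0.2
```

Run:
```python
from h import *
st()
nut(cloud(cap('wrist')))
```

```text
t 16.60 guide xy [18.6 29.4] z 43.6 yaw-guide 0.02 F guide [0.1 0. ] 0.3 tq [0.01 0.1  0.02] open 0.005790735727946373
n 715 [(-150, 19, 60.4), (-140, 45, 59.8), (30, 295, 60.0), (40, 255, 61.0), (50, 101, 64.6)]
```

About 14° remain. Pushing on along +x on this same side also presses the fence towards the stops, so I'll continue in small steps.

Request:
{"method": "move_arm", "body": {"steps": [{"dp": [1, 0.4, 0], "spin": 0, "jaw": 0}, {"dp": [1, 0.4, 0], "spin": 0, "jaw": 0}, {"dp": [1, 0.4, 0], "spin": 0, "jaw": 0}, {"dp": [1, 0.4, 0], "spin": 0, "jaw": 0}, {"dp": [0.5, 0.2, 0], "spin": 0, "jaw": 0}, {"dp": [0.5, 0.2, 0], "spin": 0, "jaw": 0}, {"dp": [0.5, 0, 0], "spin": 0, "jaw": 0}, {"dp": [0.5, 0, 0], "spin": 0, "jaw": 0}, {"dp": [0, 0, 0], "spin": 0, "jaw": 0}, {"dp": [0, 0, 0], "spin": 0, "jaw": 0}]}}

```text
t: 17.65
position: [602.0, -33.0, 43.6]
tool_rot: [[0.998, 0.056, 0.0], [0.056, -0.998, -0.0], [0.0, 0.0, -1.0]]
contact_force: [-0.5, 0.4, -0.1]
opening: 0.004
gripper_force: 0.2
```

Run:
```python
from h import *
st()
c=cap('wrist','w6');nut(cloud(c))
```

```text
t 17.65 guide xy [24.5 27.4] z 43.6 yaw-guide 0.02 F guide [-0.4  0.5] -0.1 tq [ 0.01  0.06 -0.01] open 0.003833015129267968
n 498 [(20, 163, 59.9), (30, 236, 60.6), (40, 99, 63.9)]
```

View pics/w6.png

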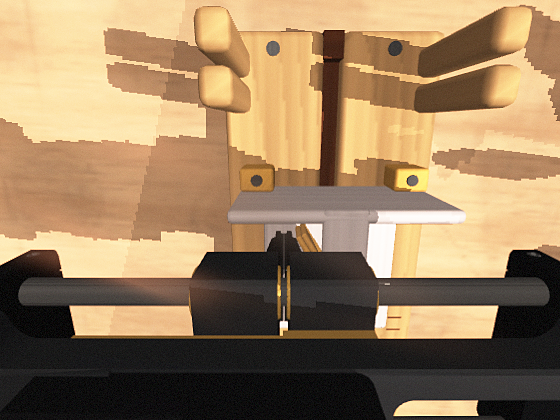

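The view shows the wing tip at (308,237) against the finger at (287,240), with the tab edge at 325. It isn't tight yet, so I'll continue gently.

Request:
{"method": "move_arm", "body": {"steps": [{"dp": [0.6, 0.4, 0], "spin": 0, "jaw": 0}, {"dp": [0.6, 0.4, 0], "spin": 0, "jaw": 0}, {"dp": [0.6, 0.4, 0], "spin": 0, "jaw": 0}, {"dp": [0.6, 0.4, 0], "spin": 0, "jaw": 0}, {"dp": [0.5, 0.3, 0], "spin": 0, "jaw": 0}, {"dp": [0.5, 0.3, 0], "spin": 0, "jaw": 0}, {"dp": [0.3, 0.3, 0], "spin": 0, "jaw": 0}, {"dp": [0.3, 0.3, 0], "spin": 0, "jaw": 0}, {"dp": [0, 0, 0], "spin": 0, "jaw": 0}, {"dp": [0, 0, 0], "spin": 0, "jaw": 0}]}}

```text
t: 18.7
position: [606.0, -35.5, 43.6]
tool_rot: [[0.998, 0.056, -0.0], [0.056, -0.998, -0.0], [-0.0, 0.0, -1.0]]
contact_force: [-1.0, 0.1, 0.3]
opening: 0.003
gripper_force: 0.6
```

Run:
```python
from h import *
st()
c=cap('wrist','w7');nut(cloud(c))
```

```text
t 18.70 guide xy [28.3 24.6] z 43.6 yaw-guide 0.02 F guide [-1.   0.2] 0.3 tq [0.14 0.24 0.03] open 0.0029188141710834712
n 342 [(10, 41, 58.9), (20, 216, 60.2), (30, 85, 64.2)]
```

Request:
{"method": "move_arm", "body": {"steps": [{"dp": [-6, -4, 0], "spin": 0, "jaw": 0}, {"dp": [0, 0, -24], "spin": 0, "jaw": 0}, {"dp": [0, 0, -24], "spin": 0, "jaw": 0}, {"dp": [-4.3, 17, 0], "spin": 0, "jaw": 0}, {"dp": [-4.3, 17, 0], "spin": 0, "jaw": 0}, {"dp": [-4.3, 17, 0], "spin": 0, "jaw": 0}, {"dp": [-4.3, 17, 0], "spin": 0, "jaw": 0}, {"dp": [0, 0, 0], "spin": 0, "jaw": 0}, {"dp": [0, 0, 24], "spin": 0, "jaw": 0}, {"dp": [0, 0, 23], "spin": 0, "jaw": 0}]}}

```text
t: 19.75
position: [586.5, -101.3, 44.0]
tool_rot: [[0.998, 0.055, 0.001], [0.055, -0.998, -0.0], [0.001, 0.0, -1.0]]
contact_force: [-0.2, 0.1, 0.2]
opening: 0.005
gripper_force: 0.0
```

Run:
```python
from h import *
st()
c=cap('wrist','w8');nut(cloud(c))
```

```text
t 19.75 guide xy [  5.2 -40. ] z 44.0 yaw-guide -0.04 F guide [-0.2  0.1] 0.2 tq [ 0.04  0.02 -0.01] open 0.0053952621585686734
n 245 [(-80, 234, 64.9), (20, 9, 59.9)]
```

View pics/w8.png

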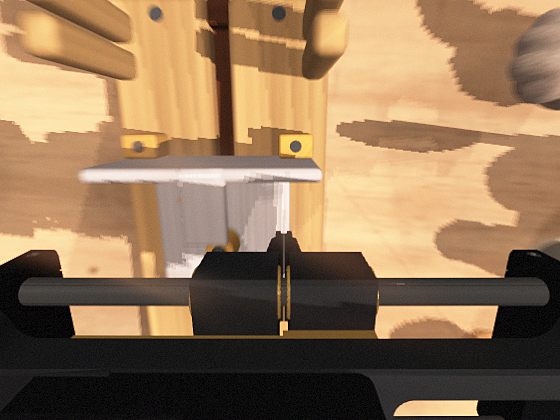

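The finger at (284,245) is down on the right of the nut with clear foot plate around it. I'll approach wing A and nudge it gently.

Request:
{"method": "move_arm", "body": {"steps": [{"dp": [-4.2, -2.2, 0], "spin": 0, "jaw": 0}, {"dp": [-4, -2, 0], "spin": 0, "jaw": 0}, {"dp": [-4, -2, 0], "spin": 0, "jaw": 0}, {"dp": [-0.5, -0.9, 0], "spin": 0, "jaw": 0}, {"dp": [-0.5, -0.9, 0], "spin": 0, "jaw": 0}, {"dp": [-0.5, -0.9, 0], "spin": 0, "jaw": 0}, {"dp": [-0.5, -0.9, 0], "spin": 0, "jaw": 0}, {"dp": [-0.3, -0.5, 0], "spin": 0, "jaw": 0}, {"dp": [0, 0, 0], "spin": 0, "jaw": 0}, {"dp": [0, 0, 0], "spin": 0, "jaw": 0}]}}

```text
t: 20.8
position: [571.5, -91.3, 44.6]
tool_rot: [[0.998, 0.056, 0.0], [0.056, -0.998, -0.0], [0.0, 0.0, -1.0]]
contact_force: [-0.6, -0.4, -0.2]
opening: 0.004
gripper_force: 0.0
```

Run:
```python
from h import *
st()
c=cap('wrist','w9');nut(cloud(c))
```

```text
t 20.80 guide xy [ -9.2 -29.2] z 44.6 yaw-guide 0.02 F guide [-0.6 -0.3] -0.2 tq [ 0.01 -0.04  0.  ] open 0.003868044183730735
n 385 [(-110, 46, 64.0), (-100, 298, 64.6), (20, 41, 60.4)]
```

Request:
{"method": "move_arm", "body": {"steps": [{"dp": [-0.3, -0.5, 0.1], "spin": 0, "jaw": 0}, {"dp": [-0.3, -0.5, 0.1], "spin": 0, "jaw": 0}, {"dp": [-0.3, -0.5, 0.1], "spin": 0, "jaw": 0}, {"dp": [-0.3, -0.5, 0.1], "spin": 0, "jaw": 0}, {"dp": [-0.3, -0.5, 0], "spin": 0, "jaw": 0}, {"dp": [-0.3, -0.5, 0], "spin": 0, "jaw": 0}, {"dp": [0, 0, 0], "spin": 0, "jaw": 0}, {"dp": [0, 0, 0], "spin": 0, "jaw": 0}, {"dp": [0, 0, 0], "spin": 0, "jaw": 0}, {"dp": [0, 0, 0], "spin": 0, "jaw": 0}]}}

```text
t: 21.85
position: [569.5, -88.5, 44.2]
tool_rot: [[0.998, 0.056, 0.0], [0.056, -0.998, -0.0], [0.0, 0.0, -1.0]]
contact_force: [-0.1, 0.6, 0.6]
opening: 0.008
gripper_force: 0.0
```

Request:
{"method": "move_arm", "body": {"steps": [{"dp": [-0.3, -0.5, 0], "spin": 0, "jaw": 0}, {"dp": [-0.3, -0.5, 0], "spin": 0, "jaw": 0}, {"dp": [-0.3, -0.5, 0], "spin": 0, "jaw": 0}, {"dp": [-0.3, -0.5, 0], "spin": 0, "jaw": 0}, {"dp": [0, 0, 0], "spin": 0, "jaw": 0}, {"dp": [0, 0, 0], "spin": 0, "jaw": 0}, {"dp": [0, 0, 0], "spin": 0, "jaw": 0}, {"dp": [0, 0, 0], "spin": 0, "jaw": 0}, {"dp": [0, 0, 0], "spin": 0, "jaw": 0}, {"dp": [0, 0, 0], "spin": 0, "jaw": 0}]}}

```text
t: 22.85
position: [568.8, -87.1, 44.4]
tool_rot: [[0.998, 0.056, 0.002], [0.056, -0.998, -0.001], [0.002, 0.001, -1.0]]
contact_force: [1.7, -5.5, -0.4]
opening: 0.005
gripper_force: 2.8
```

Run:
```python
from h import *
st()
c=cap('wrist','w10');nut(cloud(c))
```

```text
t 22.85 guide xy [-11.7 -24.8] z 44.4 yaw-guide 0.02 F guide [ 1.4 -5.6] -0.4 tq [-0.92 -0.48  0.07] open 0.005340302673426378
n 314 [(-110, 254, 64.7), (20, 60, 60.2)]
```

Request:
{"method": "move_arm", "body": {"steps": [{"dp": [1, 2, 0], "spin": 0, "jaw": 0}, {"dp": [1, 2, 0], "spin": 0, "jaw": 0}, {"dp": [-3.6, 1.7, 0], "spin": 0, "jaw": 0}, {"dp": [-3.6, 1.7, 0], "spin": 0, "jaw": 0}, {"dp": [-1, -2, 0], "spin": 0, "jaw": 0}, {"dp": [-0.4, -0.8, 0], "spin": 0, "jaw": 0}, {"dp": [-0.2, -0.4, 0], "spin": 0, "jaw": 0}, {"dp": [0, 0, 0], "spin": 0, "jaw": 0}, {"dp": [0, 0, 0], "spin": 0, "jaw": 0}, {"dp": [0, 0, 0], "spin": 0, "jaw": 0}]}}

```text
t: 23.9
position: [561.7, -91.1, 44.2]
tool_rot: [[0.998, 0.056, -0.0], [0.056, -0.998, -0.0], [-0.0, 0.0, -1.0]]
contact_force: [-0.8, -2.1, -0.6]
opening: 0.002
gripper_force: 1.1
```

Run:
```python
from h import *
st()
c=cap('wrist','w11');nut(cloud(c))
```

```text
t 23.90 guide xy [-19.1 -28.4] z 44.2 yaw-guide 0.02 F guide [-0.9 -2. ] -0.6 tq [-0.37  0.17  0.06] open 0.002150235897504035
n 464 [(-160, 12, 55.2), (-150, 9, 57.2), (-130, 103, 65.2), (-120, 293, 64.6), (20, 45, 60.5)]
```

Contact again, at 2.2 N. I'll nudge up to about 6 N to see whether it turns.

Request:
{"method": "move_arm", "body": {"steps": [{"dp": [-0.2, -0.4, 0], "spin": 0, "jaw": 0}, {"dp": [-0.2, -0.4, 0], "spin": 0, "jaw": 0}, {"dp": [0, 0, 0], "spin": 0, "jaw": 0}, {"dp": [0, 0, 0], "spin": 0, "jaw": 0}, {"dp": [0, 0, 0], "spin": 0, "jaw": 0}, {"dp": [0, 0, 0], "spin": 0, "jaw": 0}, {"dp": [0, 0, 0], "spin": 0, "jaw": 0}, {"dp": [0, 0, 0], "spin": 0, "jaw": 0}, {"dp": [0, 0, 0], "spin": 0, "jaw": 0}, {"dp": [0, 0, 0], "spin": 0, "jaw": 0}]}}

```text
t: 24.95
position: [561.4, -90.6, 44.3]
tool_rot: [[0.998, 0.056, 0.001], [0.056, -0.998, -0.001], [0.001, 0.001, -1.0]]
contact_force: [-0.0, -4.6, 0.7]
opening: 0.004
gripper_force: 2.5
```

Run:
```python
from h import *
st()
```

```text
t 24.95 guide xy [-19.2 -27.9] z 44.3 yaw-guide 0.02 F guide [-0.3 -4.6] 0.7 tq [-0.86  0.01  0.05] open 0.004125192979626231
```

The nut stalls at two different lever arms, so it is tight. I'll back off, rise and verify.

Request:
{"method": "move_arm", "body": {"steps": [{"dp": [0.5, 2, 0], "spin": 0, "jaw": 0}, {"dp": [1, 4, 0], "spin": 0, "jaw": 0}, {"dp": [0, 3, 0], "spin": 0, "jaw": 0}, {"dp": [0, 0, -25], "spin": 0, "jaw": 0}, {"dp": [0, 0, -30], "spin": 0, "jaw": 0}, {"dp": [0, 0, -30], "spin": 0, "jaw": 0}, {"dp": [-25, 0, -30], "spin": 0, "jaw": 0}, {"dp": [-30, -10, -10], "spin": 0, "jaw": 0}, {"dp": [-30, -10, 0], "spin": 0, "jaw": 0}, {"dp": [-30, -10, 0], "spin": 0, "jaw": 0}]}}

```text
t: 25.95
position: [445.5, -75.4, 169.6]
tool_rot: [[0.998, 0.056, 0.001], [0.056, -0.998, -0.0], [0.001, 0.0, -1.0]]
contact_force: [0.4, 0.4, -0.3]
opening: 0.007
gripper_force: 0.0
```

Run:
```python
from h import *
st()
c=cap('wrist','w12');W=cloud(c);nut(W,(5,-2))
P=W.reshape(-1,3); P=P[~np.isnan(P[:,0])]; P=np.c_[(P[:,:2]-G)@U.T,P[:,2]]
q=P[(P[:,2]>77)&(P[:,2]<82)&(abs(P[:,1])>20)&(abs(P[:,1])<54)&(P[:,0]<90)&(P[:,0]>30)]; print('plate top x',np.percentile(q[:,0],[1,50,99]))
```

```text
t 25.95 guide xy [-134.1   -6.3] z 169.6 yaw-guide 0.00 F guide [0.4 0.4] -0.3 tq [0.02 0.03 0.03] open 0.007193565564480332
n 264 [(-170, 22, 59.3), (-160, 145, 60.2), (-150, 11, 59.5), (20, 73, 60.1), (30, 11, 59.5)]Traceback (most recent call last):
  File "<stdin>", line 5, in <module>
    return _quantile_unchecked(
        a, q, axis, out, overwrite_input, method, keepdims, weights)
    return _ureduce(a,
                    func=_quantile_ureduce_func,
    ...<5 lines>...
                    overwrite_input=overwrite_input,
                    method=method)
    r = func(a, **kwargs)
    result = _quantile(arr,
                       quantiles=q,
    ...<2 lines>...
                       out=out,
                       weights=wgt)
    slices_having_nans = np.isnan(arr[-1, ...])
                                  ~~~^^^^^^^^^
IndexError: index -1 is out of bounds for axis 0 with size 0
```

View pics/w12.png

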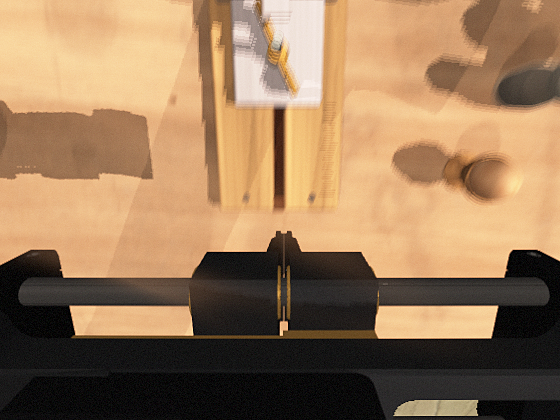

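The wings are at about -156°/+24° with tops at about 60 mm, which is the tight height. I'll check the fence from the top camera and hand in if it's good.

Run:
```python
from h import *
W=cloud(cap('top','top9')); P=W[150:280,280:355].reshape(-1,3); P=P[~np.isnan(P[:,0])]; P=np.c_[(P[:,:2]-G)@U.T,P[:,2]]
q=P[(P[:,2]>77)&(P[:,2]<82)&(abs(P[:,1])>20)&(abs(P[:,1])<54)&(P[:,0]<90)&(P[:,0]>30)]; x=np.percentile(q[:,0],[1,50,99]) if len(q) else None; print(len(q),x)
if x is not None and abs(x[1]-54.7)<1: print(manip.sign_off())
```

```text
48 [51.34433424 55.36194538 58.24378212]
the job is handed in; nothing more can be done
None
```

The job is handed in after about 26 s of robot time: the fence is against both end stops, and the wing nut is wound down until it stopped turning under a 5–6 N push. I didn't do a separate check that the bystanders stayed put, but no contact with them showed.

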